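# Heft the granulate tins, load the warmer and set its dial

## Task

Feel by its weight whether each of the sealed tins standing between the plywood tray and the warmer is full or empty: stand the full ones upright on the warmer's metal plate, inside its lip, and the empty ones upright in the plywood tray. When every tin is in its place, turn the warmer's dial until its white pointer stands at the small brass tab on the scale, then let go. Leave the coat hook, the snap blank and the mould block where they are.

Things in the scene. Friction and masses are not known exactly. Their poses are not given: they have to be found in the camera images.
- tin_1: sealed plain metal tin, 56 mm across and 62 mm tall, standing upright; origin at the centre of its underside, z up through the lid. All tins look alike; an empty one weighs about 0.15 kg and a full one about 0.7 kg (each within 15 %), and nothing but its weight tells which. Not every tin is there in every run
- tin_2: sealed plain metal tin, 56 mm across and 62 mm tall, standing upright; origin at the centre of its underside, z up through the lid. All tins look alike; an empty one weighs about 0.15 kg and a full one about 0.7 kg (each within 15 %), and nothing but its weight tells which. Not every tin is there in every run
- tin_3: sealed plain metal tin, 56 mm across and 62 mm tall, standing upright; origin at the centre of its underside, z up through the lid. All tins look alike; an empty one weighs about 0.15 kg and a full one about 0.7 kg (each within 15 %), and nothing but its weight tells which. Not every tin is there in every run
- tin_4: sealed plain metal tin, 56 mm across and 62 mm tall, standing upright; origin at the centre of its underside, z up through the lid. All tins look alike; an empty one weighs about 0.15 kg and a full one about 0.7 kg (each within 15 %), and nothing but its weight tells which. Not every tin is there in every run
- tin_5: sealed plain metal tin, 56 mm across and 62 mm tall, standing upright; origin at the centre of its underside, z up through the lid. All tins look alike; an empty one weighs about 0.15 kg and a full one about 0.7 kg (each within 15 %), and nothing but its weight tells which. Not every tin is there in every run
- tin_6: sealed plain metal tin, 56 mm across and 62 mm tall, standing upright; origin at the centre of its underside, z up through the lid. All tins look alike; an empty one weighs about 0.15 kg and a full one about 0.7 kg (each within 15 %), and nothing but its weight tells which. Not every tin is there in every run
- warmer: the whole warmer: metal plate with a lip, and the control box at its far end; 254 mm (x) by 170 mm (y); origin on the bench under its middle
- tray: the whole plywood tray, 200 mm (x) by 170 mm (y); origin on the bench under its middle
- plate (a point): top of the warmer's metal plate, 14 mm above the bench; x away from the robot toward the grey control box, y left, z up. Inside the lip the plate reaches from x -80 to +84 mm, y -81 to +81 mm. Lip on three sides 4 mm thick, 10 mm above the plate; the box (86 x 170 mm, top 36 mm above the bench) closes side +x. Fixed during a run; left or right of the tins
- tray_in (a point): centre of the inner floor of the open plywood tray, 4 mm above the bench; x along its inner length of 192 mm, y along its inner width of 162 mm, z up. Walls 4 mm thick, tops 24 mm above the bench. Fixed during a run; on the other side of the tins from the warmer
- dial (a joint): angle of the dial on top of the control box, rad, growing counter-clockwise seen from above; turns from -2.6 to 2.6, stays where it is left, takes about 0.04 N m to turn. At 0 the white pointer looks toward the plate (-x of plate)
- dial_grip (a point): on the dial's vertical axis, in the middle of its grip bar, 61 mm above the bench. The black bar is 14 mm thick, 40 mm long, its top 71 mm and its foot 43 mm above the bench, on a skirt 48 mm across; it runs along x of this point, and -x is the way the white pointer looks. Pinch the bar across its thickness
- dial_tip (a point): tip of the dial's white pointer, 30 mm from the dial's axis, turning with the dial
- tab (a point): the place, 30 mm from the dial's axis, straight inward of the small brass tab (9 x 5 x 5 mm) on the scale, where the pointer's tip must come. The tab stands still during a run, at a different angle of the scale in each run, within -2.6 to 2.6 of the dial's turn
- mould_small: bystander: small plain mould block with a bored hole, 36 x 50 x 34 mm, at the far end of the bench; origin at the centre of its underside
- hook_c: bystander: moulded coat hook at the far end of the bench, 52 x 90 x 64 mm; origin at the centre of its underside
- snap_blank_b: bystander: flat moulded snap hook blank, 61 x 115 x 13 mm, on the bench nearer the robot; origin at the centre of its underside
There are look-alikes about, which are no part of the job. Leave any pink look-alike of the tin_5 alone.

How it is judged:
On the way, in this order (a step that is already met when the one before it is completed fails the run):
1. every full tin stands on the warmer's plate and every empty one in the tray ((((x of tin_1 in the frame of plate between -0.06 and 0.06 m and y of tin_1 in the frame of plate between -0.06 and 0.06 m and z of tin_1 in the frame of plate between -0.006 and 0.006 m and angle between tin_1's own z axis and vertical below 0.12 rad and linear speed of tin_1 below 0.03 m/s) and contact force between tin_1 and warmer above 3.5 N) or ((x of tin_1 in the frame of tray_in between -0.074 and 0.074 m and y of tin_1 in the frame of tray_in between -0.06 and 0.06 m and z of tin_1 in the frame of tray_in between -0.006 and 0.006 m and angle between tin_1's own z axis and vertical below 0.12 rad and linear speed of tin_1 below 0.03 m/s) and contact force between tin_1 and tray between 0.4 and 3.5 N)) and (((x of tin_2 in the frame of plate between -0.06 and 0.06 m and y of tin_2 in the frame of plate between -0.06 and 0.06 m and z of tin_2 in the frame of plate between -0.006 and 0.006 m and angle between tin_2's own z axis and vertical below 0.12 rad and linear speed of tin_2 below 0.03 m/s) and contact force between tin_2 and warmer above 3.5 N) or ((x of tin_2 in the frame of tray_in between -0.074 and 0.074 m and y of tin_2 in the frame of tray_in between -0.06 and 0.06 m and z of tin_2 in the frame of tray_in between -0.006 and 0.006 m and angle between tin_2's own z axis and vertical below 0.12 rad and linear speed of tin_2 below 0.03 m/s) and contact force between tin_2 and tray between 0.4 and 3.5 N)) and (((x of tin_3 in the frame of plate between -0.06 and 0.06 m and y of tin_3 in the frame of plate between -0.06 and 0.06 m and z of tin_3 in the frame of plate between -0.006 and 0.006 m and angle between tin_3's own z axis and vertical below 0.12 rad and linear speed of tin_3 below 0.03 m/s) and contact force between tin_3 and warmer above 3.5 N) or ((x of tin_3 in the frame of tray_in between -0.074 and 0.074 m and y of tin_3 in the frame of tray_in between -0.06 and 0.06 m and z of tin_3 in the frame of tray_in between -0.006 and 0.006 m and angle between tin_3's own z axis and vertical below 0.12 rad and linear speed of tin_3 below 0.03 m/s) and contact force between tin_3 and tray between 0.4 and 3.5 N)) and (((x of tin_4 in the frame of plate between -0.06 and 0.06 m and y of tin_4 in the frame of plate between -0.06 and 0.06 m and z of tin_4 in the frame of plate between -0.006 and 0.006 m and angle between tin_4's own z axis and vertical below 0.12 rad and linear speed of tin_4 below 0.03 m/s) and contact force between tin_4 and warmer above 3.5 N) or ((x of tin_4 in the frame of tray_in between -0.074 and 0.074 m and y of tin_4 in the frame of tray_in between -0.06 and 0.06 m and z of tin_4 in the frame of tray_in between -0.006 and 0.006 m and angle between tin_4's own z axis and vertical below 0.12 rad and linear speed of tin_4 below 0.03 m/s) and contact force between tin_4 and tray between 0.4 and 3.5 N)) and (((x of tin_5 in the frame of plate between -0.06 and 0.06 m and y of tin_5 in the frame of plate between -0.06 and 0.06 m and z of tin_5 in the frame of plate between -0.006 and 0.006 m and angle between tin_5's own z axis and vertical below 0.12 rad and linear speed of tin_5 below 0.03 m/s) and contact force between tin_5 and warmer above 3.5 N) or ((x of tin_5 in the frame of tray_in between -0.074 and 0.074 m and y of tin_5 in the frame of tray_in between -0.06 and 0.06 m and z of tin_5 in the frame of tray_in between -0.006 and 0.006 m and angle between tin_5's own z axis and vertical below 0.12 rad and linear speed of tin_5 below 0.03 m/s) and contact force between tin_5 and tray between 0.4 and 3.5 N)) and (((x of tin_6 in the frame of plate between -0.06 and 0.06 m and y of tin_6 in the frame of plate between -0.06 and 0.06 m and z of tin_6 in the frame of plate between -0.006 and 0.006 m and angle between tin_6's own z axis and vertical below 0.12 rad and linear speed of tin_6 below 0.03 m/s) and contact force between tin_6 and warmer above 3.5 N) or ((x of tin_6 in the frame of tray_in between -0.074 and 0.074 m and y of tin_6 in the frame of tray_in between -0.06 and 0.06 m and z of tin_6 in the frame of tray_in between -0.006 and 0.006 m and angle between tin_6's own z axis and vertical below 0.12 rad and linear speed of tin_6 below 0.03 m/s) and contact force between tin_6 and tray between 0.4 and 3.5 N))), for 0.2 s.
2. after that, the dial's pointer stands at the tab (horizontal distance between dial_tip and tab below 0.004 m), for 0.2 s.
At the end, for the whole second after the job is handed in: Each tin stands upright (within 7 degrees), at rest: the full ones (bearing over 3.5 N) on the warmer's plate inside the lip, the empty ones (under 3.5 N) on the tray's floor. The dial's pointer tip is within 4 mm (7.5 degrees) of the point at the brass tab (all of step 1 and horizontal distance between dial_tip and tab below 0.004 m); the robot touches nothing.
It fails at once if the mould block is pushed more than 25 mm from its place (distance of mould_small from where it was at the start of the episode above 0.025 m).
It fails at once if the coat hook is pushed more than 25 mm from its place (distance of hook_c from where it was at the start of the episode above 0.025 m).
It fails at once if the snap blank is pushed more than 25 mm from its place (distance of snap_blank_b from where it was at the start of the episode above 0.025 m).
Of tin_1, tin_2, tin_3, tin_4, tin_5, tin_6 only 4 to 6 are there at a start; the rules pass over those that are not, and their reading is None.
At some moment in a run one of tin_1, tin_2, tin_3, tin_4, tin_5, tin_6 may be knocked a few centimetres aside while the robot is not near it.
It also fails if it takes over 210 s, if anything falls off the work surface, if the arm or the gripper's body presses on something with over 40 N, if the wrist force passes 120 N, or if a joint passes its speed limit or range.

## Robot

A 6-joint arm with a two-finger parallel gripper is mounted at the origin on the work surface; the furniture and walls round the work are solid. World frame = base frame: x ahead of the robot, y to its left, z up, the work surface at z = 0. Lengths are in m, angles in rad, forces in N, time in s.
With the tool pointing down it reaches from about 0.35 to 1 m from the base axis. Payload 7.1 kg.
Tool frame: the origin (TCP) lies between the finger pads; the fingertips stand 22 mm ahead of it and the grasp point (between the pads) lies 3 mm ahead of it; x points along the fingers, y is the direction in which the jaws open and shut, and the axes are right-handed (so a half turn about x gives the same grasp; the last joint's range is limited). The gripper opens to 85 mm and grips with 20 to 120 N. Pads are 22 mm wide; open, the fingers measure 114 mm over their backs; the gripper's body (76 mm by 85 mm) begins 54 mm behind the grasp point. The pads swing forward as they close: fully open they stand 13 mm farther back than shut.
Start: joints at [-1.307, 0.423, 1.63, -0, 1.089, -0.019], TCP at [0.174, -0.6, 0.253] pointing down, gripper open.
Joint ranges: [-3, 3], [-0.9, 2.11], [0.09, 2.58], [-1.31, 4.45], [0.11, 2.69], [-2.54, 2.54]. Speed limits (rad/s): [2.39, 2.39, 3.01, 3.14, 3.14, 3.14].

## Interface

Orientations are given as a rotation vector (axis times angle).
In Python, from rig import manip gives the robot as it stands. The module is installed in compiled form; this text tells all that it offers. Calls block until the motion is done:
- manip.move_to(position, orientation): joint-space move of the TCP to a pose.
- manip.servo_line(position, orientation=None, rate=0.15): straight line of the TCP; orientation=None keeps the orientation; rate is the mean speed in m/s.
- manip.set_joints(angles): joint-space move.
- manip.command_gripper(opening, f_grip=None): finger opening in m; f_grip is the grip in N (None keeps the last); returns when the fingers have stopped.
- manip.hold(seconds).
- manip.solve_ik(position, orientation): joint angles nearest the present ones, or None.
- manip.camera(name): name is "scene" or "top" or "wrist"; returns a dict with "image" (480x640x3 uint8, red, green, blue), "fx", "fy", "cx", "cy" (pixels), "cam_to_world" (4x4, takes a point from camera to world coordinates); the wrist camera has in their place "mount" (4x4, takes a point from camera to tool coordinates, whose origin is the TCP and whose axes are the tool frame's). Camera axes: x right, y down, z forward; pixel columns grow to the right and rows downward; lengths in m; the calibration is good to about 2 mm. A picture is of the moment at which its call begins: read the wrist's pose just before it. There is no depth.
A pose or a line that the arm cannot do raises manip.IKError and nothing moves.
- manip.sign_off(): hands the job in, once; it reports no verdict.
Readings, each from a call of its own:
- manip.get_time(): time.
- manip.get_joint_positions(): joint angles.
- manip.get_joint_vel(): joint speeds.
- manip.get_tau(): joint torques, N m.
- manip.get_position(): TCP position.
- manip.get_ee_rot(): TCP orientation.
- manip.get_contact_force(): force on the tool from outside, world axes, zero at the start.
- manip.get_torque(): the same for the moment, N m.
- manip.get_width(): finger opening in m.
Only numpy, scipy, OpenCV 4.12 (cv2) and the standard library are available. Lean on these libraries where they do the work, as an engineer would, in place of code of your own. Each camera call takes 0.05 s, during which the arm holds its last target.

## Working session

There is one attempt and no reset: what is moved stays moved. The work goes in short steps, each a Python script; the robot and the scene stay as the last script left them, time stands still between calls to the robot, and variables do not carry over. Pictures are saved under pics/ and viewed, and the job is handed in when it is done.

```bash
mkdir -p pics; ls; python3 - <<'E'
from rig import manip
import cv2
for n in ("top","scene"):
    c=manip.camera(n); cv2.imwrite(f"pics/{n}0.png",c["image"][:,:,::-1]); print(n,c["fx"],c["fy"],c["cx"],c["cy"]);print(c["cam_to_world"].round(4).tolist())
print(manip.get_time(),manip.get_position(),manip.get_ee_rot(),manip.get_contact_force(),manip.get_width())
print(manip.camera("wrist")["mount"].round(4).tolist())
E
```

```text
pics
top 597.689805771603 597.689805771603 318.90133019291824 237.41047721679712
[[-0.0043, -0.9879, 0.1549, 0.3152], [-0.9999, 0.0023, -0.013, -0.1067], [0.0125, -0.155, -0.9878, 1.1819], [0.0, 0.0, 0.0, 1.0]]
scene 543.1740669337213 543.1740669337213 316.26963357513176 236.0930458226359
[[-0.8242, -0.4096, 0.391, 0.1376], [-0.5659, 0.5711, -0.5946, 0.4594], [0.0202, -0.7114, -0.7025, 0.763], [0.0, 0.0, 0.0, 1.0]]
0.1 [ 0.17429437 -0.59970973  0.25261891] [ 2.07022981  0.29615919 -2.07063655] [-0.59484779 -0.92910467  1.0558682 ] 0.08554168760345296
[[-0.0004, -0.2681, 0.9634, -0.1208], [1.0, 0.0, 0.0004, 0.0002], [-0.0001, 0.9634, 0.2681, -0.0679], [0.0, 0.0, 0.0, 1.0]]
```

View pics/top0.png

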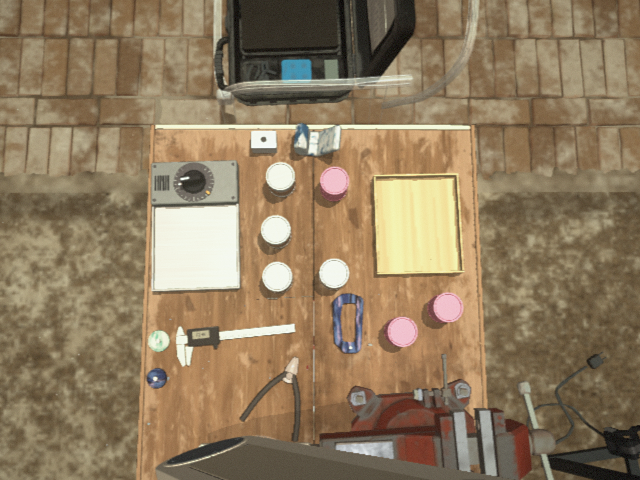

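View pics/scene0.png

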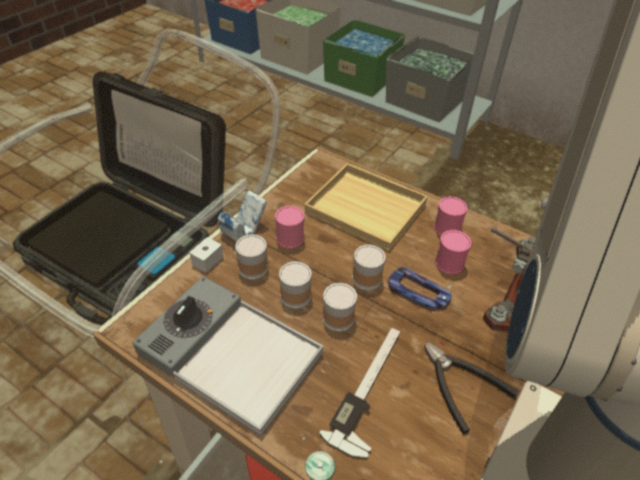

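The top view shows four white-lidded tins at px (280,178), (276,230), (277,277) and (334,273). The three pink ones are look-alikes. The warmer is on the left (+y), with its dial near (193,182), and the tray is on the right around (417,224). The snap blank is at (347,323), the mould block at (263,141) and the hook at (318,140). Next I'll measure positions.

```bash
cat > h.py <<'E'
from rig import manip
import numpy as np, cv2
from scipy.spatial.transform import Rotation as R
def cast(c,uv,z,T=None):
    T=c["cam_to_world"] if T is None else T
    uv=np.atleast_2d(uv).astype(float)
    d=np.c_[(uv[:,0]-c["cx"])/c["fx"],(uv[:,1]-c["cy"])/c["fy"],np.ones(len(uv))]@T[:3,:3].T
    o=T[:3,3]; return o+d*((z-o[2])/d[:,2])[:,None]
def proj(c,p,T=None):
    T=c["cam_to_world"] if T is None else T
    q=(np.atleast_2d(p)-T[:3,3])@T[:3,:3]
    return np.c_[q[:,0]/q[:,2]*c["fx"]+c["cx"],q[:,1]/q[:,2]*c["fy"]+c["cy"]]
def save(n,im,s=1,box=None):
    if box: im=im[box[1]:box[3],box[0]:box[2]]
    cv2.imwrite(f"pics/{n}.png",cv2.resize(im[:,:,::-1],None,fx=s,fy=s,interpolation=cv2.INTER_CUBIC))
def wrist():
    p=np.array(manip.get_position()); r=R.from_rotvec(manip.get_ee_rot())
    T=np.eye(4);T[:3,:3]=r.as_matrix();T[:3,3]=p
    c=manip.camera("wrist"); return c,T@c["mount"]
def down(yaw):
    """tool x down, tool y (jaw) at angle yaw in the horizontal plane"""
    x=np.array([0,0,-1.]);y=np.array([np.cos(yaw),np.sin(yaw),0]);return R.from_matrix(np.c_[x,y,np.cross(x,y)]).as_rotvec()
def tins(c):
    im=c["image"];h=cv2.cvtColor(im,cv2.COLOR_RGB2HSV)
    m=((h[...,1]<50)&(h[...,2]>185)).astype(np.uint8)
    m=cv2.morphologyEx(m,cv2.MORPH_OPEN,np.ones((3,3)))
    out=[]
    for k in cv2.findContours(m,cv2.RETR_EXTERNAL,cv2.CHAIN_APPROX_NONE)[0]:
        (u,v),r=cv2.minEnclosingCircle(k);a=cv2.contourArea(k)
        if 9<r<22 and a>0.65*np.pi*r*r: out.append((u,v,r,*cast(c,(u,v),0.062)[0,:2]))
    return out
E
python3 - <<'E'
from h import *
c=manip.camera("top")
for t in tins(c): print(np.round(t,3))
print(R.from_rotvec(manip.get_ee_rot()).as_matrix().round(2).tolist())
im=c["image"]
save("w0",im,6,(145,155,245,210)); save("p0",im,3,(140,150,480,300))
print(manip.get_time())
E
```

```text
[1.58079e+02 3.40354e+02 1.05690e+01 3.00000e-01 1.75000e-01]
[ 2.76885e+02  2.76255e+02  1.49880e+01  4.17000e-01 -4.20000e-02]
[ 3.33789e+02  2.72592e+02  1.48790e+01  4.24000e-01 -1.49000e-01]
[ 2.75373e+02  2.29387e+02  1.48200e+01  5.06000e-01 -3.90000e-02]
[ 2.80092e+02  1.75899e+02  1.44440e+01  6.11000e-01 -4.70000e-02]
[[-0.0, 0.28, -0.96], [0.0, -0.96, -0.28], [-1.0, -0.0, -0.0]]
0.2
```

```bash
python3 -c "
import cv2
for n in('w0','p0'):
  i=cv2.imread(f'pics/{n}.png');print(i.shape)
i=cv2.imread('pics/p0.png');cv2.imwrite('pics/p1.png',cv2.resize(i,(800,353)))"
```

```text
(330, 600, 3)
(450, 1020, 3)
```

View pics/w0.png

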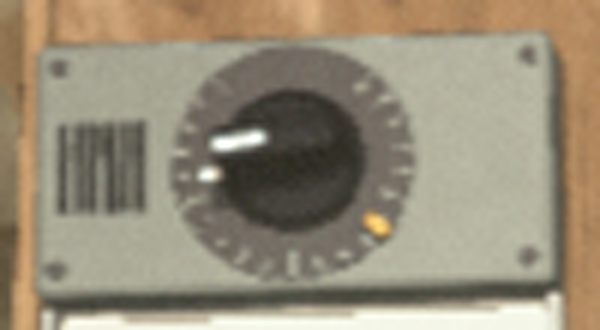

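View pics/p1.png

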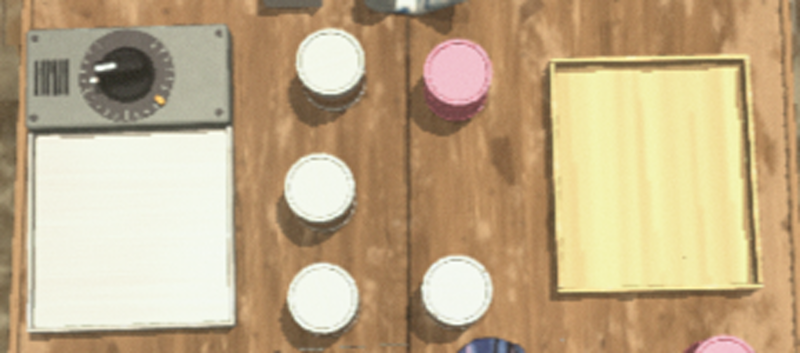

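```bash
python3 - <<'E'
from h import *
c=manip.camera("top");im=c["image"];h=cv2.cvtColor(im,cv2.COLOR_RGB2HSV)
def rect(m,z,nm):
    k=max(cv2.findContours(cv2.morphologyEx(m.astype(np.uint8),cv2.MORPH_OPEN,np.ones((3,3))),cv2.RETR_EXTERNAL,cv2.CHAIN_APPROX_NONE)[0],key=cv2.contourArea)
    P=cast(c,k[:,0],z)[:,:2]
    r=cv2.minAreaRect((P*1000).astype(np.float32)); print(nm,np.round(r[0],1),np.round(r[1],1),r[2])
    print(cv2.boxPoints(r).round(0).tolist())
    M=cv2.boundingRect(k);print(M,cv2.contourArea(k))
g=np.zeros(im.shape[:2],bool);g[150:300,140:250]=1
rect(g&(h[...,1]<50)&(h[...,2]>180),0.014,"plate")
t=np.zeros_like(g);t[160:290,365:475]=1
# yellow floor
print(h[225,417],h[250,340],h[225,375:379],h[180,230])
rect(t&(h[...,2]>185)&(h[...,1]>70),0.004,"floor")
E
```

```text
plate [479.6 121.7] [165.4 171.5] 1.7387151718139648
[[394.0, 205.0], [400.0, 34.0], [565.0, 39.0], [560.0, 210.0]]
(151, 205, 89, 86) 6874.0
[ 30  66 244] [ 15 127 175] [[ 20 105 219]
 [ 25  89 242]
 [ 24  95 227]
 [ 22  97 234]] [ 29  31 182]
floor [ 525.4 -315.5] [194.3 161.5] 1.1251858472824097
[[427.0, -237.0], [430.0, -398.0], [624.0, -394.0], [621.0, -233.0]]
(374, 178, 85, 96) 6220.0
```

```bash
cat >> h.py <<'E'
Y=-np.pi/2
PL=(np.array([.480,.121]),np.deg2rad(1.7)); TR=(np.array([.525,-.3155]),np.deg2rad(1.1))
def W(f,x,y): o,a=f; return o+[x*np.cos(a)-y*np.sin(a),x*np.sin(a)+y*np.cos(a)]
def fz(n=25):
    v=[]
    for _ in range(n): v.append(np.array(manip.get_contact_force())[2]); manip.hold(0.02)
    return np.mean(v),np.std(v)
TZ=0.22;G=0.045
def src():
    return [t for t in tins(manip.camera("top")) if -0.21<t[4]<0.02 and 0.36<t[3]<0.72]
def pick(p):
    o=down(Y); manip.move_to([*p,TZ],o); manip.hold(0.3); b=fz()
    manip.servo_line([*p,G],o,rate=0.2); manip.command_gripper(0.04,50); w=manip.get_width()
    manip.servo_line([*p,TZ],o,rate=0.15); manip.hold(0.4); a=fz()
    print("pick",np.round(p,3),"width",round(w,4),round(manip.get_width(),4),"fz",np.round(b,2),np.round(a,2),"t",round(manip.get_time(),1))
    return b[0]-a[0]
def place(q,z):
    o=down(Y); manip.move_to([*q,TZ],o)
    manip.servo_line([*q,z+G+0.03],o,rate=0.2); manip.servo_line([*q,z+G+0.001],o,rate=0.04)
    manip.command_gripper(0.068); manip.hold(0.1)
    manip.servo_line([*q,TZ],o,rate=0.2); manip.command_gripper(0.085)
    print("placed",np.round(q,3),round(manip.get_time(),1))
E
python3 - <<'E'
from h import *
for q in [(.417,-.042),(.62,-.047),*[W(PL,a*.05,b*.045) for a in(-1,1) for b in (-1,1)],*[W(TR,a*.05,b*.045) for a in(-1,1) for b in (-1,1)]]:
    for z in (TZ,G):
        s=manip.solve_ik([*q,z],down(Y)); print(np.round(q,2),z,None if s is None else np.round(s,2))
s=src();[print(np.round(t,3)) for t in s]
t=max(s,key=lambda t:t[3])
print("dF",pick(np.array(t[3:5])))
c=manip.camera("scene");save("s1",c["image"])
E
```

```text
[ 0.42 -0.04] 0.22 [-0.13  0.17  2.09 -0.    0.88  1.44]
[ 0.42 -0.04] 0.045 [-0.13  0.53  2.18 -0.    0.43  1.44]
[ 0.62 -0.05] 0.22 [-0.09  0.46  1.66 -0.    1.02  1.48]
[ 0.62 -0.05] 0.045 [-0.09  0.7   1.73 -0.    0.71  1.48]
[0.43 0.07] 0.22 [ 0.14  0.2   2.06 -0.    0.89  1.71]
[0.43 0.07] 0.045 [ 0.14  0.55  2.14 -0.    0.46  1.71]
[0.43 0.16] 0.22 [ 0.34  0.23  2.01 -0.    0.9   1.91]
[0.43 0.16] 0.045 [ 0.34  0.56  2.09 -0.    0.49  1.91]
[0.53 0.08] 0.22 [ 0.12  0.34  1.85 -0.    0.95  1.69]
[0.53 0.08] 0.045 [ 0.12  0.62  1.92 -0.    0.59  1.69]
[0.53 0.17] 0.22 [ 0.29  0.36  1.81 -0.    0.97  1.86]
[0.53 0.17] 0.045 [ 0.29  0.64  1.88 -0.    0.62  1.86]
[ 0.48 -0.36] 0.22 [-0.67  0.42  1.72 -0.    1.    0.9 ]
[ 0.48 -0.36] 0.045 [-0.67  0.68  1.78 -0.    0.68  0.9 ]
[ 0.47 -0.27] 0.22 [-0.54  0.35  1.83 -0.    0.96  1.03]
[ 0.47 -0.27] 0.045 [-0.54  0.63  1.9  -0.    0.61  1.03]
[ 0.58 -0.36] 0.22 [-0.58  0.54  1.53 -0.    1.08  1.  ]
[ 0.58 -0.36] 0.045 [-0.58  0.76  1.59 -0.    0.79  1.  ]
[ 0.57 -0.27] 0.22 [-0.46  0.47  1.63 -0.    1.03  1.11]
[ 0.57 -0.27] 0.045 [-0.46  0.72  1.7  -0.    0.73  1.11]
[ 2.76804e+02  2.76000e+02  1.49380e+01  4.18000e-01 -4.20000e-02]
[ 3.33789e+02  2.72592e+02  1.48790e+01  4.24000e-01 -1.49000e-01]
[ 2.75391e+02  2.29475e+02  1.48170e+01  5.06000e-01 -3.90000e-02]
[ 2.80092e+02  1.75899e+02  1.44440e+01  6.11000e-01 -4.70000e-02]
pick [ 0.611 -0.047] width 0.0549 0.055 fz [0.08 0.35] [-1.68  0.52] t 7.1
dF 1.7638230386497167
```

View pics/s1.png

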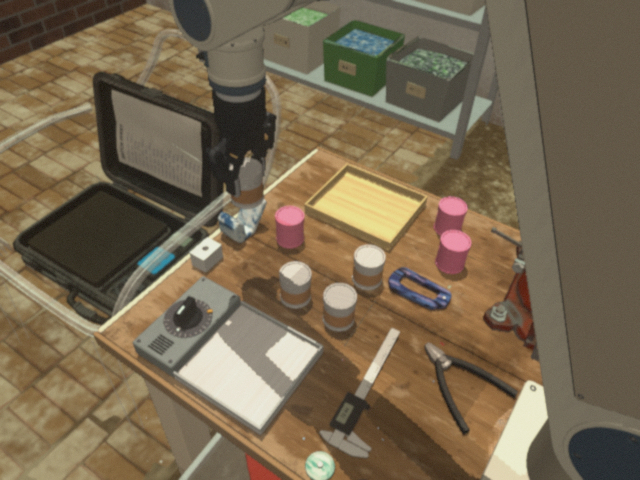

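The tin came up held between the fingers, about px (250,190), and weighs about 1.8 N, so it is empty and goes in the tray. I'll check that placement before carrying on.

```bash
python3 - <<'E'
from h import *
place(W(TR,.05,-.045),0.004)
c=manip.camera("top");save("t2",c["image"])
for t in tins(c): print(np.round(t,3))
E
```

```text
placed [ 0.576 -0.36 ] 11.8
[ 2.75189e+02  2.29203e+02  1.41780e+01  5.07000e-01 -3.90000e-02]
```

View pics/t2.png

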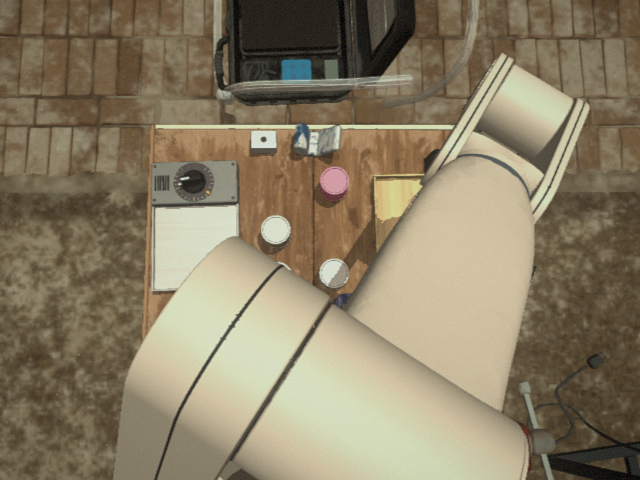

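In this view the arm covers the tray and the near tins, so I'll go back to the start posture for each look.

```bash
cat >> h.py <<'E'
START=[-1.307,0.423,1.63,0,1.089,-0.019]
def look(n=None):
    manip.set_joints(START); c=manip.camera("top")
    if n: save(n,c["image"])
    return c
def insrc(c): return [t for t in tins(c) if -0.21<t[4]<0.02 and 0.36<t[3]<0.72]
E
python3 - <<'E'
from h import *
c=look("t3"); s=insrc(c); [print(np.round(t,3)) for t in tins(c)]
t=max(s,key=lambda t:t[3]); d=pick(np.array(t[3:5])); print("dF",d)
if d>4.2: place(W(PL,.045,.042),.014)
elif d>0.7: place(W(TR,.05,.045),.004)
c=look("t4"); s=insrc(c); [print(np.round(t,3)) for t in tins(c)]
E
```

```text
[1.57932e+02 3.40306e+02 1.05970e+01 3.00000e-01 1.76000e-01]
[ 2.76804e+02  2.76000e+02  1.49380e+01  4.18000e-01 -4.20000e-02]
[ 3.33789e+02  2.72592e+02  1.48790e+01  4.24000e-01 -1.49000e-01]
[ 2.75373e+02  2.29387e+02  1.48200e+01  5.06000e-01 -3.90000e-02]
[ 4.4300e+02  1.9350e+02  1.4706e+01  5.7600e-01 -3.6100e-01]
pick [ 0.506 -0.039] width 0.0548 0.055 fz [-0.01  0.48] [-1.48  0.48] t 20.1
dF 1.4710113248025662
placed [ 0.574 -0.27 ] 24.5
[1.58000e+02 3.40385e+02 1.06340e+01 3.00000e-01 1.76000e-01]
[ 2.76885e+02  2.76255e+02  1.49880e+01  4.17000e-01 -4.20000e-02]
[ 3.33789e+02  2.72592e+02  1.48790e+01  4.24000e-01 -1.49000e-01]
[ 3.96198e+02  1.94632e+02  1.47710e+01  5.74000e-01 -2.70000e-01]
[ 4.4300e+02  1.9350e+02  1.4706e+01  5.7600e-01 -3.6100e-01]
```

View pics/t4.png

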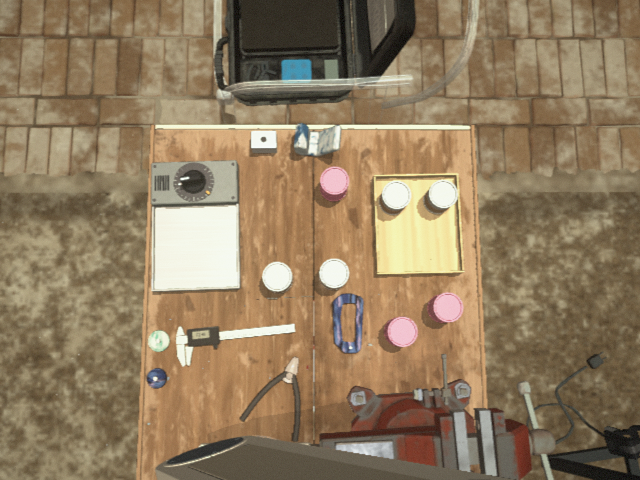

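Two empty tins stand in the tray at px (396,195) and (443,194), exactly where I meant them to go. Two tins remain at (277,277) and (334,273).

```bash
python3 - <<'E'
from h import *
slots={1:[W(PL,.045,.042),W(PL,-.045,-.042)],0:[W(TR,-.05,-.045),W(TR,-.05,.045)]}
for i in range(2):
    c=look(); s=insrc(c); [print(np.round(t,3)) for t in tins(c)]
    t=s[0]; d=pick(np.array(t[3:5])); print("dF",d)
    if d>4.2: place(slots[1].pop(0),.014)
    elif d>0.7: place(slots[0].pop(0),.004)
    else: break
c=look("t5"); [print(np.round(t,3)) for t in tins(c)]
s=manip.camera("scene");save("s5",s["image"])
E
```

```text
[1.58000e+02 3.40385e+02 1.06340e+01 3.00000e-01 1.76000e-01]
[ 2.76885e+02  2.76255e+02  1.49880e+01  4.17000e-01 -4.20000e-02]
[ 3.33789e+02  2.72592e+02  1.48790e+01  4.24000e-01 -1.49000e-01]
[ 3.96092e+02  1.94514e+02  1.46230e+01  5.74000e-01 -2.70000e-01]
[ 4.4300e+02  1.9350e+02  1.4706e+01  5.7600e-01 -3.6100e-01]
pick [ 0.417 -0.042] width 0.0547 0.055 fz [-0.01  0.52] [-1.65  0.64] t 33.2
dF 1.6385453554634652
placed [ 0.476 -0.361] 37.9
[1.58030e+02 3.40076e+02 1.07710e+01 3.00000e-01 1.76000e-01]
[ 3.33789e+02  2.72592e+02  1.48790e+01  4.24000e-01 -1.49000e-01]
[ 4.46e+02  2.45e+02  1.50e+01  4.76e-01 -3.63e-01]
[ 3.96263e+02  1.94511e+02  1.47750e+01  5.74000e-01 -2.70000e-01]
[ 4.4300e+02  1.9350e+02  1.4706e+01  5.7600e-01 -3.6100e-01]
pick [ 0.424 -0.149] width 0.0553 0.055 fz [-0.02  0.47] [-5.98  0.51] t 45.5
dF 5.954854585713835
placed [0.524 0.164] 50.1
[1.58113e+02 3.40283e+02 1.07750e+01 3.00000e-01 1.75000e-01]
[ 4.025e+02  3.310e+02  1.250e+01  3.150e-01 -2.760e-01]
[ 4.47750e+02  3.06875e+02  1.23020e+01  3.59000e-01 -3.62000e-01]
[ 4.46e+02  2.45e+02  1.50e+01  4.76e-01 -3.63e-01]
[ 3.96263e+02  1.94511e+02  1.47750e+01  5.74000e-01 -2.70000e-01]
[ 4.4300e+02  1.9350e+02  1.4706e+01  5.7600e-01 -3.6100e-01]
[ 3.34226e+02  1.80113e+02  1.14540e+01  6.02000e-01 -1.51000e-01]
```

View pics/t5.png

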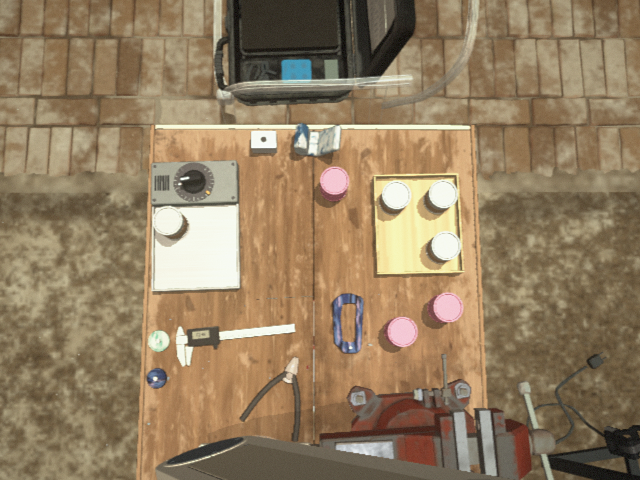

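View pics/s5.png

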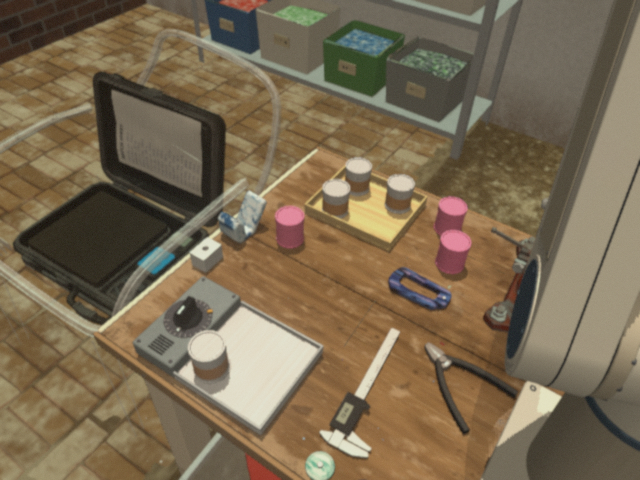

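```bash
python3 - <<'E'
from h import *
c=manip.camera("top")
o,a=PL
q=cast(c,(193.5,181.5),.071)[0,:2];print("dial~",q)
im=c["image"]; h=cv2.cvtColor(im,cv2.COLOR_RGB2HSV)
save("w5",im,6,(145,155,245,250))
manip.move_to([q[0]+.02,q[1],.25],down(Y))
c,T=wrist(); save("d1",c["image"])
np.savez("d1.npz",im=c["image"],T=T,K=[c[k] for k in("fx","fy","cx","cy")])
print(T.round(4).tolist(),manip.get_time())
E
```

```text
dial~ [0.59773208 0.11703264]
[[-0.0008, -0.9634, -0.2679, 0.6858], [-1.0, 0.001, -0.0005, 0.1161], [0.0007, 0.2679, -0.9634, 0.3708], [0.0, 0.0, 0.0, 1.0]] 56.1833
```

View pics/w5.png

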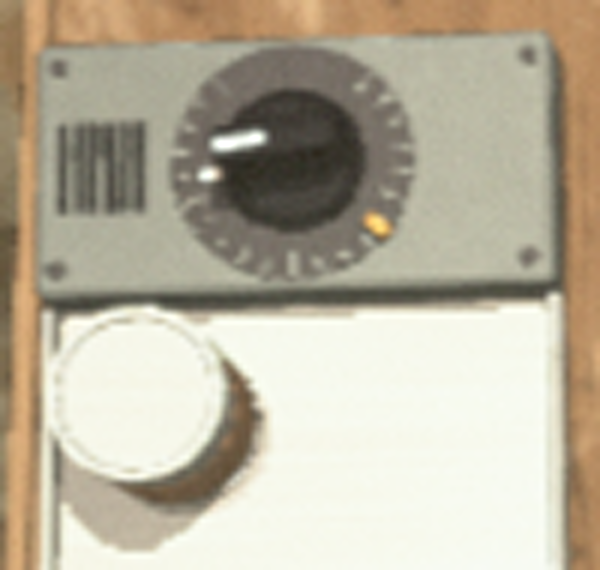

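View pics/d1.png

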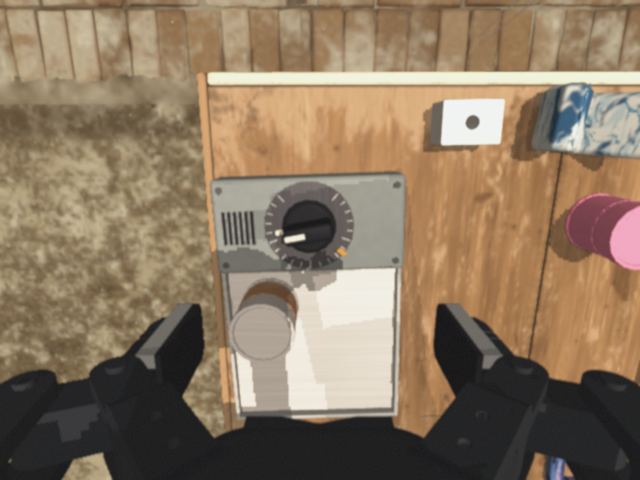

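```bash
python3 - <<'E'
import numpy as np,cv2
im=np.load("d1.npz")["im"];i=cv2.resize(im[165:285,205:415,::-1],None,fx=3.8,fy=3.8,interpolation=cv2.INTER_CUBIC)
cv2.imwrite("pics/d1z.png",i);print(i.shape)
E
```

```text
(456, 798, 3)
```

View pics/d1z.png

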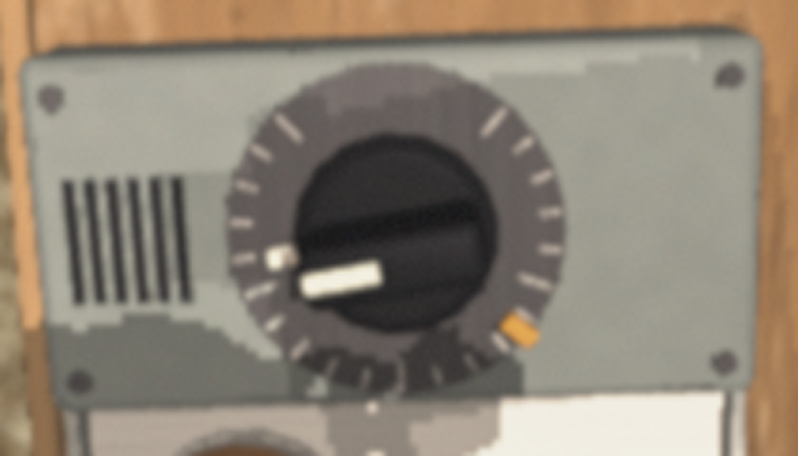

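```bash
python3 - <<'E'
from h import *
d=np.load("d1.npz");im=d["im"];T=d["T"];c=dict(zip(("fx","fy","cx","cy"),d["K"]))
Z=lambda u,v:(205+(u+.5)/3.8-.5,165+(v+.5)/3.8-.5)
h=cv2.cvtColor(im,cv2.COLOR_RGB2HSV)
g=np.zeros(im.shape[:2],bool);g[165:285,205:415]=1
m=g&(h[...,0]>8)&(h[...,0]<25)&(h[...,1]>150)&(h[...,2]>170)
m[:, :300]=0; m[:,390:]=0
v,u=np.nonzero(m);print("tab px",u.mean(),v.mean(),len(u))
tab=cast(c,(u.mean(),v.mean()),.0405,T)[0]
ring=cast(c,[Z(396.5,230)],.037,T)[0]
print("ring dia",[cast(c,[Z(228,230),Z(565,230)],.037,T).round(4).tolist()])
skirt=cast(c,[Z(397,232)],.043,T)[0]
s=cast(c,[Z(302,290),Z(382,272)],.071,T); s2=cast(c,[Z(300,282),Z(380,266),Z(305,298),Z(384,282)],.071,T)
print("s2",s2.round(4).tolist())
corn=cast(c,[Z(25,60),Z(762,38),Z(65,408),Z(748,388)],.036,T);print("box",corn.round(4).tolist(),corn.mean(0))
for zt in (.04,.043,.046): 
    tip=cast(c,[Z(281,258)],zt,T)[0]; print("tip",zt,tip.round(4),np.linalg.norm((tip-ring)[:2]))
print("tab",tab.round(4),"ring",ring.round(4),"skirt",skirt.round(4),"strip",s.round(4).tolist())
A=lambda p:np.degrees(np.arctan2(p[1],p[0]))
print("tab r,ang",np.linalg.norm((tab-ring)[:2]),A(tab-ring),"tip",A(tip-ring),"strip",A(s[0]-s[1]),A(s[0]-ring))
# tin
for n,uv in (("topcam",(145+140/6.,155+393/6.)),):
    k=manip.camera("top"); p=cast(k,uv,.076)[0,:2]; o,a=PL; e=p-o; print("tin",p,e[0]*np.cos(a)+e[1]*np.sin(a),-e[0]*np.sin(a)+e[1]*np.cos(a))
E
```

```text
tab px 341.0285714285714 251.45714285714286 35
ring dia [[[0.6091, 0.1633, 0.037], [0.6091, 0.0853, 0.037]]]
s2 [[0.6058, 0.1438, 0.071], [0.6092, 0.127, 0.071], [0.6023, 0.1428, 0.071], [0.6057, 0.1262, 0.071]]
box [[0.6482, 0.2076, 0.036], [0.6529, 0.042, 0.036], [0.5652, 0.2042, 0.036], [0.57, 0.0405, 0.036]] [0.60907634 0.12358392 0.036     ]
tip 0.04 [0.6032 0.1509 0.04  ] 0.027254747502901563
tip 0.043 [0.604  0.1506 0.043 ] 0.026793072250982253
tip 0.046 [0.6047 0.1503 0.046 ] 0.0263483937733097
tab [0.586  0.0959 0.0405] ring [0.6091 0.1243 0.037 ] skirt [0.61  0.124 0.043] strip [[0.604, 0.1434, 0.071], [0.6079, 0.1266, 0.071]]
tab r,ang 0.036582973387205134 -129.22481369344854 tip 99.61940900016398 strip 103.00080910705978 104.91008042783669
tin [0.5213723  0.16098687] 0.04254034914937663 0.03874191047976636
```

The dial axis is at about (0.609, 0.124). The pointer looks along roughly 102° in the world frame, and the tab at px (341,251) lies at about -129° (231°). That means turning about +129° with joint 6 alone, from near 0 to about -2.26. First I'll cross-check the tab angle with the top camera, then pinch the bar.

```bash
python3 - <<'E'
from h import *
im=cv2.imread("pics/t5.png")[:,:,::-1].copy();k=manip.camera("top")
h=cv2.cvtColor(im,cv2.COLOR_RGB2HSV);m=(h[...,0]>8)&(h[...,0]<28)&(h[...,1]>140)&(h[...,2]>150)
m[:175]=0;m[200:]=0;m[:,:195]=0;m[:,222:]=0
v,u=np.nonzero(m);tab=cast(k,(u.mean(),v.mean()),.0405)[0]
ring=cast(k,(145+292.5/6-.4,155+162/6-.4),.037)[0]
d=(tab-ring)[:2];print(len(u),tab,ring,np.linalg.norm(d),np.degrees(np.arctan2(d[1],d[0])))
ax=np.array([.609,.124])
manip.move_to([*ax,.16],down(np.deg2rad(12)));print(np.round(manip.get_joint_positions(),3))
c,T=wrist();save("d2",c["image"])
np.savez("d2.npz",im=c["image"],T=T,K=[c[k] for k in("fx","fy","cx","cy")])
E
```

```text
0 [nan nan nan] [0.60617846 0.1241671  0.037     ] nan nan
[ 0.182  0.532  1.698 -0.     0.911 -0.027]<stdin>:5: RuntimeWarning: Mean of empty slice.
  ret = ret.dtype.type(ret / rcount)
```

View pics/d2.png

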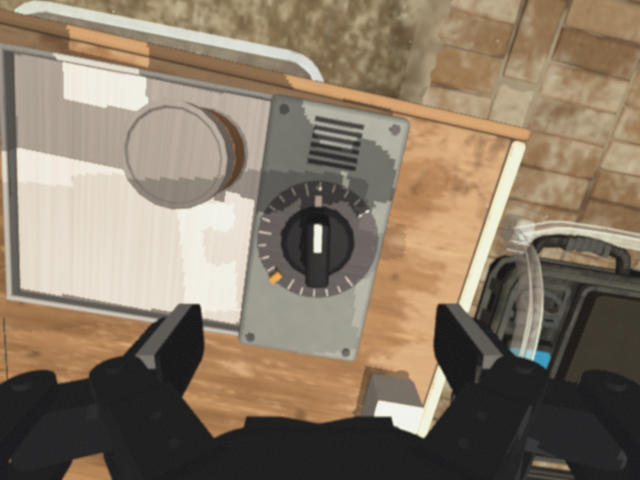

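The bar is upright in this view (column ~318), so it lines up with the jaws. The tab is at (276,278). I'll measure again here, then grip and turn.

```bash
python3 - <<'E'
from h import *
d=np.load("d2.npz");im=d["im"];T=d["T"];c=dict(zip(("fx","fy","cx","cy"),d["K"]))
h=cv2.cvtColor(im,cv2.COLOR_RGB2HSV)
m=(h[...,0]>8)&(h[...,0]<25)&(h[...,1]>150)&(h[...,2]>150);m[:265]=0;m[290:]=0;m[:,:262]=0;m[:,290:]=0
v,u=np.nonzero(m);tab=cast(c,(u.mean(),v.mean()),.0405,T)[0]
ring=cast(c,(318,240),.037,T)[0];e=(tab-ring)[:2]
print(len(u),u.mean(),v.mean(),tab,ring,np.linalg.norm(e),np.degrees(np.arctan2(e[1],e[0])))
ax=np.array([.609,.124])
e=tab[:2]-ax;print(np.degrees(np.arctan2(e[1],e[0])))
o=down(np.deg2rad(12))
manip.command_gripper(0.04); 
manip.servo_line([*ax,.072],o,rate=.08); print(manip.get_contact_force())
manip.command_gripper(0.008,30); print("w",manip.get_width(),manip.get_contact_force(),manip.get_position())
E
```

```text
74 275.06756756756755 277.0 [0.58612825 0.09589596 0.0405    ] [0.60872969 0.12548694 0.037     ] 0.03723507769158928 -127.37240595400202
-129.1395356349264
[ 0.42903803 -0.9818692  -0.62308984]
w 0.0128086995354614 [-2.9812811  -0.60587425  5.95640868] [0.60861991 0.12382184 0.07268536]
```

```bash
python3 - <<'E'
from h import *
q0=np.array(manip.get_joint_positions())
for a in np.linspace(0,np.deg2rad(129),10)[1:]:
    q=q0.copy();q[5]-=a;manip.set_joints(q)
    print(round(q[5],2),np.round(manip.get_contact_force(),1),np.round(manip.get_torque(),2))
manip.command_gripper(0.04);manip.hold(.1)
p=manip.get_position()
manip.servo_line([p[0],p[1],.16],rate=.1)
c,T=wrist();save("d3",c["image"])
np.savez("d3.npz",im=c["image"],T=T,K=[c[k] for k in("fx","fy","cx","cy")])
print(manip.get_time())
E
```

```text
-0.28 [ 0.8  0.4 -2.7] [ 0.15 -0.26  0.02]
-0.53 [ 1.7  1.8 -2.9] [ 0.33 -0.37 -0.01]
-0.78 [ 3.8  3.4 -5.5] [ 0.71 -0.65  0.04]
-1.03 [ 3.   5.9 -5.7] [ 0.88 -0.73  0.03]
-1.28 [ 4.3  6.  -6. ] [ 1.19 -0.65  0.08]
-1.53 [ 4.1  7.2 -5.9] [ 1.38 -0.66  0.05]
-1.78 [ 3.9  8.6 -5. ] [ 1.51 -0.56  0.01]
-2.03 [ 1.7  9.3 -6. ] [ 1.71 -0.48  0.04]
-2.28 [ 2.6 10.8 -5. ] [ 1.86 -0.34  0.  ]
64.6917
```

View pics/d3.png

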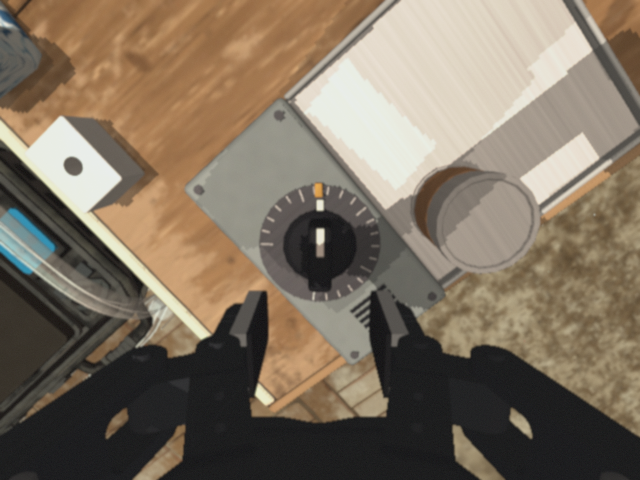

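The white pointer at (320,205) now stands directly in line with the brass tab at (319,189), and the tin is undisturbed. I'll retreat for a final look.

```bash
python3 - <<'E'
from h import *
p=manip.get_position();manip.servo_line([p[0],p[1],.25],rate=.2)
c=look("t9");[print(np.round(t,3)) for t in tins(c)]
for t in tins(c):
    p=cast(c,t[:2],.066)[0,:2];e=p-TR[0];a=TR[1]
    if t[4]<-.22: print("tray frame",round(e[0]*np.cos(a)+e[1]*np.sin(a),3),round(-e[0]*np.sin(a)+e[1]*np.cos(a),3))
print(manip.get_time())
E
```

```text
[1.58113e+02 3.40283e+02 1.07750e+01 3.00000e-01 1.75000e-01]
[ 4.02389e+02  3.31056e+02  1.22990e+01  3.15000e-01 -2.76000e-01]
[ 4.48355e+02  3.06452e+02  1.22320e+01  3.60000e-01 -3.63000e-01]
[ 4.46e+02  2.45e+02  1.50e+01  4.76e-01 -3.63e-01]
[ 3.9650e+02  1.9400e+02  1.4841e+01  5.7500e-01 -2.7100e-01]
[ 4.4300e+02  1.9350e+02  1.4706e+01  5.7600e-01 -3.6100e-01]
[ 3.34304e+02  1.80152e+02  1.14730e+01  6.02000e-01 -1.52000e-01]
tray frame -0.21 0.045
tray frame -0.166 -0.043
tray frame -0.051 -0.045
tray frame 0.05 0.044
tray frame 0.049 -0.045
68.3
```

View pics/t9.png

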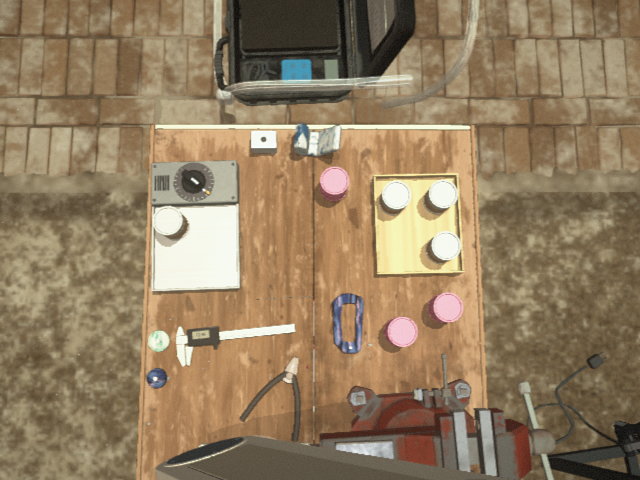

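All four tins are in place: three in the tray at (396,195), (443,194) and (446,245), and one on the plate at (169,222). The pointer is at the tab, the bystanders haven't moved and the arm is clear, so I'm handing in.

```bash
python3 -c "
from rig import manip
manip.sign_off();print(manip.get_time())"
```

```text
the job is handed in; nothing more can be done
the job is handed in; nothing more can be done
```

I sorted all four tins by weight and turned the dial to the brass tab. I handed the job in shortly after 68 s on the robot's clock, well within the 210 s limit.

- **Weights:** Three tins lifted at 1.8, 1.5 and 1.6 N (empty) and now stand in the tray. One lifted at 6.0 N (full) and stands on the warmer's plate.
- **Dial:** I turned it about +129°. The wrist picture after letting go showed the white pointer directly in line with the tab.
- **Last look:**
  - The tray tins sit at about ±50 mm in x and ±45 mm in y of the tray's centre.
  - The plate tin measured about +40 mm in both x and y. I took that before turning the dial; in the last picture it looked unmoved.
  - The hook, mould block, snap blank and pink look-alikes looked unmoved, I saw no tin knocked aside, and the arm was clear.
- **Checks that failed or disagreed:** My top-camera cross-check of the tab angle found no tab pixels, so the angle rests on two wrist views, which gave -129° and -127°. The 6.0 N reading is near the low end for a full tin, but far from empty.

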